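# Turn the blue-capped vial to the reader

## Task

On the sample changer, turn the carousel by pushing gently on its spokes with a finger until the blue-capped vial stands in line with the red pointer, and let the carousel come to rest there. Then gently push the reader arm round to its stop, so that its head is over that vial, and withdraw clear. Grasp nothing, do not touch or lift any vial, and leave the things standing round about where they are.

Things in the scene. Friction and masses are not known exactly. Their poses are not given: they have to be found in the camera images.
- hub (a point): centre of the carousel on its upright axis, 94 mm above the desk; its axes turn with the carousel. Four bare steel spokes, 10 mm thick, centred 94 mm above the desk, stick out along its +x, -x, +y and -y; each ends in a black ball of 16 mm diameter centred 90 mm from the axis. The space under the outer spokes (beyond 56 mm from the axis) is free, save at the post; the pointer lies just above the spokes
- blue_vial_centre (a point): centre (half-way up) of the vial with the blue cap, loose in one of the carousel's cups; 16 mm diameter, 41 mm tall
- white_vial_a_centre (a point): centre of a vial with a white cap, same size, loose in another cup of the carousel
- white_vial_b_centre (a point): centre of a vial with a white cap, same size, loose in another cup of the carousel
- white_vial_c_centre (a point): centre of a vial with a white cap, same size, loose in another cup of the carousel
- reading_place (a point): the place, fixed on the changer's base, where the centre of the blue-capped vial must come: 36 mm from the carousel's axis, in the direction of the reader post. A fixed red pointer, 109 to 115 mm above the desk, reaches from the post towards it, over the path of the spokes, up to 55 mm from the axis
- reader_post (a point): axis of the reader arm on top of the fixed steel post (14 mm diameter) that stands on the changer's base 115 mm from the carousel's axis; this point is 150 mm above the desk, at mid-height of the arm
- reader_head (a point): centre line of the round black reader head (26 mm diameter, from 129 to 159 mm above the desk) at the end of the reader arm, 79 mm from the post axis, at mid-height of the arm. Between post (dark collar of radius 12 mm) and head the arm is an aluminium bar 12 mm wide, from 144 to 156 mm above the desk
- reader (a joint): angle of the reader arm about the upright post, rad: 0 = swung fully out, growing counter-clockwise seen from above, 2.44 = at its stop with the head over the reading place. Light friction (about 1 N at mid-arm); stays where it is left
- carousel: the carousel: aluminium disc of radius 50 mm, from 70 to 76 mm above the desk; origin on the axis at its underside. Turns endlessly either way with slight friction (about 1 N at a spoke), stays where left. Between the spokes (45 degrees to them), 36 mm from the axis, are four white cups, 23 mm diameter, rims 98 mm above the desk, each with a vial standing up to 117 mm above the desk
- changer_base: the changer's fixed grey base that carries post, pointer and reader arm; origin on the carousel's axis at desk height. A foot bar, 36 mm wide and 10 mm high, runs from the housing (radius 56 mm, 26 mm high) to the post. 25 N or more on the carousel, or 35 N on base or reader arm, count as rough handling
- beaker: small glass beaker, 57 mm diameter, 66 mm tall, a bystander; origin at the centre of its underside
- jar: small white jar, 28 mm diameter, 44 mm tall, a bystander; origin at the centre of its underside
- dish: clear petri dish, 55 mm diameter, 14 mm tall, a bystander; origin at the centre of its underside
- clip: teal binder clip, 30 x 19 x 27 mm, a bystander; origin at the centre of its underside
- blue_vial: the same vial as a body; origin at the centre of its underside
- white_vial_a: the same vial as a body; origin at the centre of its underside
- white_vial_b: the same vial as a body; origin at the centre of its underside
- white_vial_c: the same vial as a body; origin at the centre of its underside

How it is judged:
On the way, in this order (a step that is already met when the one before it is completed fails the run):
1. the blue-capped vial is in line with the pointer and the carousel at rest, the reader arm not yet swung in (horizontal distance between blue_vial_centre and reading_place below 0.008 m and angular speed of carousel below 0.05 rad/s and value of joint reader below 1.2 rad), for 0.3 s.
2. the reader arm is at its stop over the vial (value of joint reader above 2.34 rad and horizontal distance between blue_vial_centre and reading_place below 0.008 m), for 0.2 s.
At the end, for the whole second after the job is handed in: the centre of the blue-capped vial is within 8 mm (horizontally) of the reading place, the reader arm is within 0.1 rad of its stop (joint over 2.34), the carousel is at rest, all four vials stand upright in their cups, and the bystanders are within 20 mm of where they were (all of step 2 and angular speed of carousel below 0.05 rad/s and angle between each of blue_vial_centre, white_vial_a_centre, white_vial_b_centre, white_vial_c_centre's own z axis and vertical below 0.2 rad and height (world z) of blue_vial_centre between 0.092 and 0.103 m and height (world z) of white_vial_a_centre between 0.092 and 0.103 m and height (world z) of white_vial_b_centre between 0.092 and 0.103 m and height (world z) of white_vial_c_centre between 0.092 and 0.103 m and distance of each of beaker, jar, dish, clip from where it was at the start of the episode below 0.02 m); the robot touches nothing.
It fails at once if the carousel or the reader arm is pinched in the gripper or pushed roughly (contact force between the fingers and carousel above 25 N or contact force between the fingers and changer_base above 35 N).
It fails at once if a vial is lifted out of its cup (height (world z) of any of blue_vial_centre, white_vial_a_centre, white_vial_b_centre, white_vial_c_centre above 0.106 m).
It fails at once if the robot presses on a vial with more than 1 N (contact force between any of the fingers, the arm and blue_vial above 1 N or contact force between any of the fingers, the arm and white_vial_a above 1 N or contact force between any of the fingers, the arm and white_vial_b above 1 N or contact force between any of the fingers, the arm and white_vial_c above 1 N).
It fails at once if a bystander is pushed more than 20 mm or lifted (distance of any of beaker, jar, dish, clip from where it was at the start of the episode above 0.02 m).
It also fails if it takes over 64 s, if anything falls off the work surface, if the arm or the gripper's body presses on something with over 40 N, if the wrist force passes 120 N, or if a joint passes its speed limit or range.

## Robot

A 6-joint arm with a two-finger parallel gripper is mounted at the origin on a cart in front of the work surface, level with it; the furniture and walls round the work are solid. World frame = base frame: x ahead of the robot, y to its left, z up, the work surface at z = 0. Lengths are in m, angles in rad, forces in N, time in s.
With the tool pointing down it reaches from about 0.275 to 0.825 m from the base axis. Payload 4.9 kg.
Tool frame: the origin (TCP) lies between the finger pads; the fingertips stand 11 mm ahead of it and the grasp point (between the pads) lies 8 mm behind it (manip.finger_overhang is the z of the fingertips in the tool frame, in m); z points along the fingers, y is the line along which they close (so a half turn about z gives the same grasp; the last joint's range is limited). The gripper opens to 85 mm and grips with 20 to 120 N. Pads are 22 mm wide; open, the fingers measure 114 mm over their backs; the gripper's body (76 mm by 85 mm) begins 54 mm behind the grasp point. The pads swing forward as they close: fully open they stand 13 mm farther back than shut.
Start: joints at [-1.32, 0.326, -0.193, 1.052, 0, 1.437], TCP at [0.206, -0.51, 0.242] pointing down, gripper open.
Joint ranges: [-2.65, 2.65], [-0.97, 1.79], [-1.3, 1.35], [-1.93, 2.1], [-1.47, 1.37], [-3.14, 3.14]. Speed limits (rad/s): [2.57, 2.57, 3.14, 3.14, 3.14, 3.14].

## Interface

Orientations are given as a unit quaternion [x, y, z, w].
In Python, from plant import manip, cams, order gives the robot as it stands.
- The arm moves only by the shell command python3 -m crank 'ROWS' [FORCE]. ROWS is JSON, a list of rows, each an object of numbers: "tx", "ty", "tz": the shift along the tool's x, y, z in m; "wx", "wy", "wz": the turn, a rotation vector about the tool's x, y, z in degrees; "jaw": the opening in per cent of the stroke, from 0 (shut) to 100 (fully open). In form: [{"tx": .., "ty": .., "tz": .., "wx": .., "wy": .., "wz": .., "jaw": ..}, ...]. A call has 1 to 8 rows; each row is the pose to reach, as a shift and turn from the pose commanded when the call began, along the tool's axes at that moment; what a row does not reach only later rows make up. A row lasts 1/12 s, in which the tool goes at most 41.7 mm and 7.16 degrees, less where a joint would pass 70% of its speed; a pose out of reach is approached as far as the arm can. A call with a gripper value outside its range is refused whole. The fingers move at their own pace and stop on an object; FORCE is the grip in N (left out, the last holds). Time passes only in rows, so rows that repeat a pose let the fingers close. It gives the time, the measured TCP pose, the force, the opening and the grip force at its end, in the units of the state.
- manip.read_state(): the state, without advancing time (a new reading comes with each control period).
- cams.camera(name): name is "scene" or "top" or "wrist"; returns the picture (420x560x3 uint8, blue, green, red); there is no depth.
- cams.camera_info(name): a dict with "mtx" (3x3 intrinsics, pixels), "dist" ([k1, k2, p1, p2, k3] as OpenCV has them; the pictures are not rectified), "world_to_cam" (4x4, takes a point from world to camera coordinates); the wrist camera has in their place "hand_eye" (4x4, takes a point from camera to tool coordinates, whose origin is the TCP and whose axes are the flange's). Camera axes: x right, y down, z forward; pixel columns grow to the right and rows downward; lengths in m; the calibration is good to about 2 mm. A picture is of the moment at which its call begins: read the wrist's pose just before it. camera_info takes no time and is no camera call.
- order.close_job(): hands the job in; it is judged then, once.
The state is a dict: "time_s": time; "qpos": joint angles; "qd": joint speeds; "tau": joint torques, N m; "position": TCP position; "eef_rot": TCP orientation; "ft_force": force on the tool from outside, world axes, zero at the start; "ft_torque": the same for the moment, N m; "width": opening from 0.0 (shut) to 1.0 (fully open); "grip_force": force on a finger pad.
Only numpy, scipy, OpenCV 4.12 (cv2) and the standard library are available. Lean on these libraries where they do the work, as an engineer would, in place of code of your own. Each camera call takes 0.05 s, during which the arm holds its last target. There are 200 camera calls.

## Working session

There is one attempt and no reset: what is moved stays moved. The work goes in short steps, Python scripts to look and compute and a shell command to move; the robot and the scene stay as the last step left them, time stands still between calls to the robot, and variables do not carry over. Pictures are saved under pics/ and viewed, at most 10 in all, crops included, and the job is handed in when it is done.

```bash
mkdir -p pics; ls; python3 - <<'E'
from plant import manip,cams
import cv2,numpy as np
s=manip.read_state();print(s['time_s'],s['position'],s['eef_rot'],s['width'],manip.finger_overhang)
for n in('top','scene'):
    cv2.imwrite(f'pics/{n}0.png',cams.camera(n));i=cams.camera_info(n);print(n,np.round(i['mtx'],1).tolist(),i['dist'],np.round(i['world_to_cam'],3).tolist())
E
```

```text
pics
0.0 [ 0.20631739 -0.50924796  0.24149565] [ 9.81552000e-01  1.91193435e-01 -4.73911188e-05 -8.59909289e-04] 1.0016286916341473 0.011
top [[454.5, 0.0, 284.3], [0.0, 454.5, 211.2], [0.0, 0.0, 1.0]] [-0.03700064  0.          0.          0.          0.        ] [[0.007, -1.0, -0.023, 0.036], [-0.983, -0.003, -0.181, 0.642], [0.181, 0.024, -0.983, 0.889], [0.0, 0.0, 0.0, 1.0]]
scene [[419.9, 0.0, 272.8], [0.0, 419.9, 213.6], [0.0, 0.0, 1.0]] [0.03772511 0.         0.         0.         0.        ] [[-0.853, -0.521, 0.012, 0.548], [-0.301, 0.474, -0.827, 0.261], [0.425, -0.71, -0.562, 0.658], [0.0, 0.0, 0.0, 1.0]]
```

View pics/top0.png

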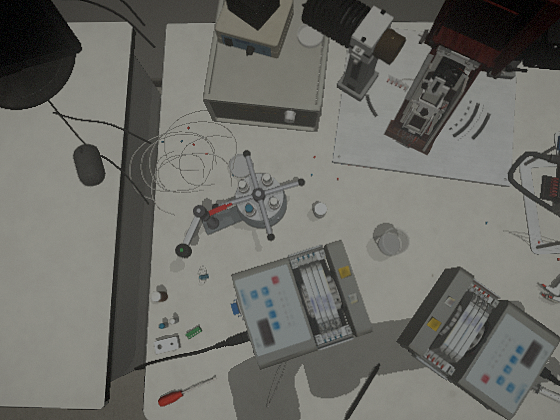

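View pics/scene0.png

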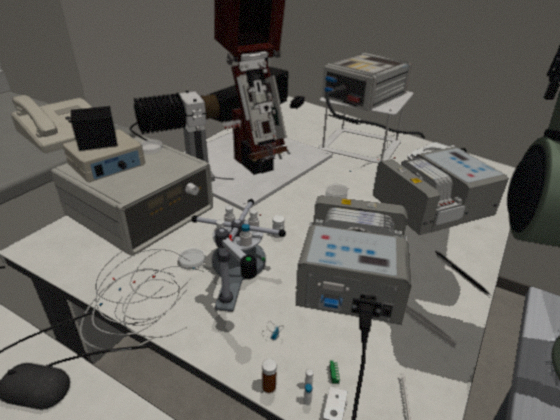

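The top view has the hub near (259,194), with ball ends near (302,182), (271,237), (200,212, beside the post) and (247,154). The reader head is near (183,251), and the blue vial may be near (249,209). I'll enlarge that part.

```bash
python3 - <<'E'
import cv2
a=cv2.imread('pics/top0.png')[135:270,165:345];cv2.imwrite('pics/c0.png',cv2.resize(a,None,fx=4.4,fy=4.4,interpolation=cv2.INTER_CUBIC))
E
```

```text
(no output)
```

View pics/c0.png

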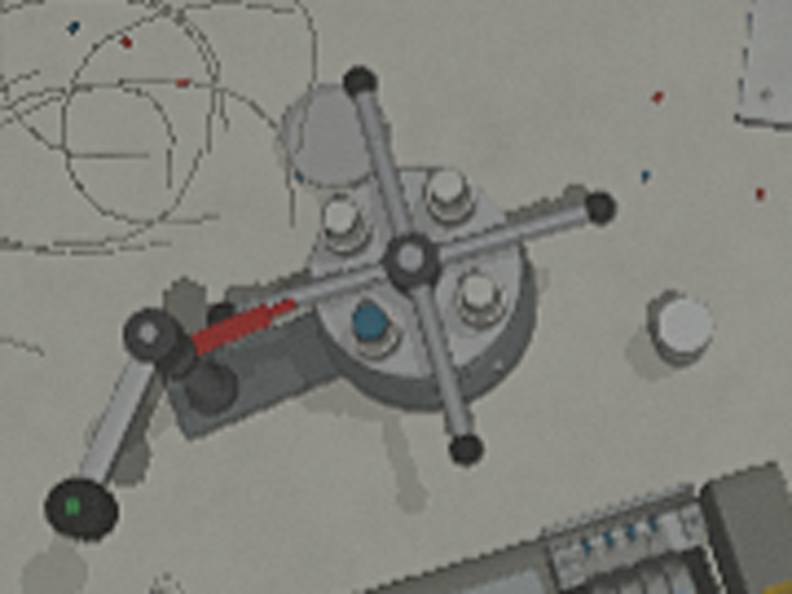

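The enlarged crop shows:
- **Carousel:** hub at (412,260); balls at (360,80), (600,207) and (466,449), with the fourth under the pointer by the post; blue cap at (370,321).
- **Reader:** post collar at (150,333), head at (80,508).
- **Bystanders:** dish at (335,135), jar at (682,328).

Next I convert these to positions.

```bash
cat > h.py <<'E'
import cv2,numpy as np
from plant import manip,cams
from scipy.spatial.transform import Rotation as R
def ray(name,uv,z):
    i=cams.camera_info(name);W=np.array(i['world_to_cam'])
    p=cv2.undistortPoints(np.array([[uv]],float),np.array(i['mtx']),np.array(i['dist'])).ravel()
    d=W[:3,:3].T@np.r_[p,1];c=-W[:3,:3].T@W[:3,3]
    return c+d*(z-c[2])/d[2]
def tool(p):  # world point -> shift in tool axes from the measured pose
    s=manip.read_state();return R.from_quat(s['eef_rot']).inv().apply(np.array(p)-s['position'])
E
python3 - <<'E'
from h import *
P={}
for n,u,z in [('hub',(412,258),.105),('b1',(360,80),.094),('b2',(600,207),.094),('b3',(466,449),.094),('post',(148,332),.158),('head',(80,508),.159),('blue',(370,320),.117),('jar',(682,325),.044),('dish',(335,135),.014)]:
    P[n]=ray('top',(165+u[0]/4.4-.4,135+u[1]/4.4-.4),z);print(n,P[n].round(4))
h=P['hub'];
P['beaker']=ray('top',(391,238),.03);print(P['beaker'])
for n in P:
    d=(P[n]-h)[:2];print(n,np.hypot(*d).round(4),np.degrees(np.arctan2(d[1],d[0])).round(1))
d=(P['head']-P['post'])[:2];print('arm',np.hypot(*d),np.degrees(np.arctan2(d[1],d[0])))
s=manip.read_state();print(R.from_quat(s['eef_rot']).as_matrix().round(3))
E
```

```text
hub [0.6701 0.0907 0.105 ]
b1 [0.7581 0.1175 0.094 ]
b2 [0.6968 0.0051 0.094 ]
b3 [0.5841 0.0656 0.094 ]
post [0.6257 0.1986 0.158 ]
head [0.5502 0.2241 0.159 ]
blue [0.639 0.108 0.117]
jar [ 0.651  -0.0351  0.044 ]
dish [0.7546 0.1386 0.014 ]
[ 0.59023452 -0.18684267  0.03      ]
hub 0.0 0.0
b1 0.092 17.0
b2 0.0897 -72.7
b3 0.0895 -163.7
post 0.1167 112.4
head 0.1793 131.9
blue 0.0356 150.9
jar 0.1272 -98.6
dish 0.0971 29.6
beaker 0.2888 -106.1
arm 0.07963407202909269 161.32883538503776
[[ 0.927  0.375 -0.   ]
 [ 0.375 -0.927  0.001]
 [ 0.    -0.001 -1.   ]]
```

Checks against the given sizes: the balls lie 90–92 mm from the axis, the post 117 mm (115 given), the reader arm measures 80 mm (79), and the blue vial 35.6 mm (36). The carousel needs about -39.5° (clockwise). I'll push the spoke at -73° (the robot's right side) towards -x, with the tool yawed to 157° so the finger face is square to the spoke's final direction.

```bash
python3 - <<'E'
from h import *
for n,u in [('boxL',(207,118)),('boxR',(319,130)),('dev1',(322,243)),('red',(392,140))]: print(n,ray('top',u,0).round(3),ray('top',u,.1).round(3))
print('shift',tool([.7255,.029,.25]).round(4))
E
```

```text
boxL [0.873 0.222 0.   ] [0.832 0.201 0.1  ]
boxR [ 0.843 -0.038  0.   ] [ 0.805 -0.032  0.1  ]
dev1 [ 0.582 -0.042  0.   ] [ 0.571 -0.036  0.1  ]
red [ 0.819 -0.204  0.   ] [ 0.784 -0.181  0.1  ]
shift [ 0.6832 -0.3041 -0.0078]
```

```bash
python3 -m crank '[{"tx":0.04,"ty":-0.018,"tz":-0.02,"jaw":0},{"tx":0.075,"ty":-0.033,"tz":-0.03,"jaw":0},{"tx":0.11,"ty":-0.049,"tz":-0.03,"jaw":0},{"tx":0.145,"ty":-0.065,"tz":-0.03,"jaw":0},{"tx":0.18,"ty":-0.08,"tz":-0.03,"jaw":0},{"tx":0.215,"ty":-0.096,"tz":-0.03,"jaw":0},{"tx":0.25,"ty":-0.111,"tz":-0.03,"jaw":0},{"tx":0.28,"ty":-0.125,"tz":-0.03,"jaw":0}]'; python3 -c "
from h import *
print(manip.read_state()['qpos'].round(2) if hasattr(manip.read_state()['qpos'],'round') else manip.read_state()['qpos'],tool([.7255,.029,.25]).round(4))"
```

```text
[-1.32  0.33 -0.19  1.05  0.    1.44] [ 0.6832 -0.3041 -0.0078]validation failed for argument at $[0]...
```

```bash
python3 -m crank '[{"tx":0.28,"ty":-0.125,"tz":-0.03,"wx":0,"wy":0,"wz":0,"jaw":0},{"tx":0.28,"ty":-0.125,"tz":-0.03,"wx":0,"wy":0,"wz":0,"jaw":0},{"tx":0.28,"ty":-0.125,"tz":-0.03,"wx":0,"wy":0,"wz":0,"jaw":0},{"tx":0.28,"ty":-0.125,"tz":-0.03,"wx":0,"wy":0,"wz":0,"jaw":0},{"tx":0.28,"ty":-0.125,"tz":-0.03,"wx":0,"wy":0,"wz":0,"jaw":0},{"tx":0.28,"ty":-0.125,"tz":-0.03,"wx":0,"wy":0,"wz":0,"jaw":0},{"tx":0.28,"ty":-0.125,"tz":-0.03,"wx":0,"wy":0,"wz":0,"jaw":0},{"tx":0.28,"ty":-0.125,"tz":-0.03,"wx":0,"wy":0,"wz":0,"jaw":0}]'; python3 -c "
from h import *
print(manip.read_state()['qpos'],tool([.7255,.029,.25]).round(4))"
```

```text
time_s: 0.77
position: [0.4215, -0.2852, 0.2726]
eef_rot: [0.981, 0.193, 0.001, -0.001]
ft_force: [-0.2, -0.2, -0.7]
width: -0.0
grip_force: 0.0
[-7.40968384e-01  2.30666303e-01 -2.44202499e-01  1.09594144e+00
  1.83594277e-03  2.01151954e+00] [ 0.4004 -0.1754  0.0234]
```

```bash
python3 -m crank '[{"tx":0.03,"ty":-0.013,"tz":0,"wx":0,"wy":0,"wz":-7,"jaw":0},{"tx":0.06,"ty":-0.026,"tz":0,"wx":0,"wy":0,"wz":-14,"jaw":0},{"tx":0.09,"ty":-0.039,"tz":0,"wx":0,"wy":0,"wz":-21,"jaw":0},{"tx":0.12,"ty":-0.052,"tz":0,"wx":0,"wy":0,"wz":-28,"jaw":0},{"tx":0.15,"ty":-0.065,"tz":0,"wx":0,"wy":0,"wz":-35,"jaw":0},{"tx":0.18,"ty":-0.078,"tz":0,"wx":0,"wy":0,"wz":-42,"jaw":0},{"tx":0.21,"ty":-0.092,"tz":0,"wx":0,"wy":0,"wz":-49,"jaw":0},{"tx":0.24,"ty":-0.105,"tz":0,"wx":0,"wy":0,"wz":-56,"jaw":0}]'; python3 -c "
from h import *
s=manip.read_state();print(s['qpos'],R.from_quat(s['eef_rot']).as_matrix()[:2,0],tool([.7255,.029,.25]).round(4))"
```

```text
time_s: 1.43
position: [0.6027, -0.0999, 0.2718]
eef_rot: [0.775, 0.632, -0.0, -0.0]
ft_force: [1.1, -0.6, -0.2]
width: -0.0
grip_force: 0.0
[-2.84901866e-01  4.26104577e-01  3.20272963e-02  1.17765634e+00
 -6.25096059e-05  1.48822706e+00] [0.20095487 0.9796005 ] [0.1509 0.0944 0.0217]
```

```bash
python3 -m crank '[{"tx":0.03,"ty":0.018,"tz":0,"wx":0,"wy":0,"wz":-7,"jaw":0},{"tx":0.06,"ty":0.036,"tz":0,"wx":0,"wy":0,"wz":-14,"jaw":0},{"tx":0.09,"ty":0.055,"tz":0,"wx":0,"wy":0,"wz":-21,"jaw":0},{"tx":0.12,"ty":0.075,"tz":0,"wx":0,"wy":0,"wz":-28,"jaw":0},{"tx":0.14,"ty":0.088,"tz":0,"wx":0,"wy":0,"wz":-35,"jaw":0},{"tx":0.151,"ty":0.094,"tz":0.01,"wx":0,"wy":0,"wz":-42,"jaw":0},{"tx":0.151,"ty":0.094,"tz":0.02,"wx":0,"wy":0,"wz":-49,"jaw":0},{"tx":0.151,"ty":0.094,"tz":0.02,"wx":0,"wy":0,"wz":-56,"jaw":0}]'; python3 -m crank '[{"tx":0,"ty":0,"tz":0,"wx":0,"wy":0,"wz":-7,"jaw":0},{"tx":0,"ty":0,"tz":0,"wx":0,"wy":0,"wz":-14,"jaw":0},{"tx":0,"ty":0,"tz":0,"wx":0,"wy":0,"wz":-21,"jaw":0},{"tx":0,"ty":0,"tz":0,"wx":0,"wy":0,"wz":-23,"jaw":0},{"tx":0,"ty":0,"tz":0,"wx":0,"wy":0,"wz":-23,"jaw":0}]'; python3 -c "
from h import *
cv2.imwrite('pics/w1.png',cams.camera('wrist'))
s=manip.read_state();print(s['qpos'],R.from_quat(s['eef_rot']).as_matrix()[:2,0],tool([.7255,.029,.094]).round(4))"
```

```text
time_s: 2.1
position: [0.7246, 0.0282, 0.2484]
eef_rot: [0.387, 0.922, -0.001, -0.002]
ft_force: [0.2, -0.1, -0.7]
width: -0.002
grip_force: 0.0
time_s: 2.52
position: [0.725, 0.0269, 0.2515]
eef_rot: [0.199, 0.98, -0.0, -0.001]
ft_force: [-0.6, -0.2, -1.1]
width: 0.005
grip_force: 0.0
[-6.45600072e-02  6.72832354e-01  3.93717479e-01  1.29287245e+00
  1.36605840e-06  3.36989805e-01] [-0.92045569  0.3908453 ] [0.0003 0.0022 0.1576]
```

View pics/w1.png

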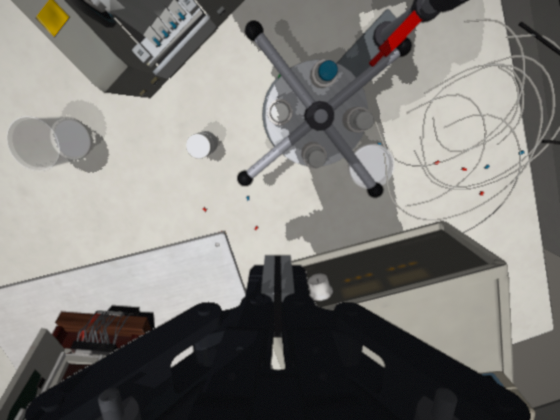

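The wrist view shows the shut fingers at (278,260). The hub is at (319,116), the right-hand spoke's ball at (245,178), the jar at (201,145), and the blue cap at (328,71). The finger is on the proper side of the spoke. I'll cross-check with the wrist calibration and go down.

```bash
cat >> h.py <<'E'
def wray(uv,z,s):
    i=cams.camera_info('wrist');H=np.array(i['hand_eye']);Rt=R.from_quat(s['eef_rot']).as_matrix()
    p=cv2.undistortPoints(np.array([[uv]],float),np.array(i['mtx']),np.array(i['dist'])).ravel()
    d=Rt@H[:3,:3]@np.r_[p,1];c=Rt@H[:3,3]+s['position']
    return c+d*(z-c[2])/d[2]
E
python3 -c "
from h import *
s=manip.read_state()
for u,z in [((319,114),.105),((245,178),.094),((375,190),.094),((254,30),.094),((328,71),.117)]: print(wray(u,z,s).round(4))"
python3 -m crank '[{"tx":0,"ty":0.002,"tz":0.03,"wx":0,"wy":0,"wz":0,"jaw":0},{"tx":0,"ty":0.002,"tz":0.06,"wx":0,"wy":0,"wz":0,"jaw":0},{"tx":0,"ty":0.002,"tz":0.08,"wx":0,"wy":0,"wz":0,"jaw":0},{"tx":0,"ty":0.002,"tz":0.10,"wx":0,"wy":0,"wz":0,"jaw":0},{"tx":0,"ty":0.002,"tz":0.12,"wx":0,"wy":0,"wz":0,"jaw":0},{"tx":0,"ty":0.002,"tz":0.14,"wx":0,"wy":0,"wz":0,"jaw":0},{"tx":0,"ty":0.002,"tz":0.158,"wx":0,"wy":0,"wz":0,"jaw":0},{"tx":0,"ty":0.002,"tz":0.158,"wx":0,"wy":0,"wz":0,"jaw":0}]'
```

```text
[0.6673 0.0897 0.105 ]
[0.6954 0.0046 0.094 ]
[0.7557 0.1164 0.094 ]
[0.5829 0.0648 0.094 ]
[0.6384 0.1067 0.117 ]
time_s: 3.23
position: [0.723, 0.0288, 0.0893]
eef_rot: [0.199, 0.98, -0.001, -0.004]
ft_force: [-1.6, 0.6, -0.6]
width: -0.004
grip_force: 0.0
```

```bash
python3 -m crank '[{"tx":0.003,"ty":-0.002,"tz":0,"wx":0,"wy":0,"wz":0,"jaw":0},{"tx":0.006,"ty":-0.004,"tz":0,"wx":0,"wy":0,"wz":0,"jaw":0},{"tx":0.009,"ty":-0.006,"tz":0,"wx":0,"wy":0,"wz":0,"jaw":0},{"tx":0.012,"ty":-0.008,"tz":0,"wx":0,"wy":0,"wz":0,"jaw":0},{"tx":0.015,"ty":-0.01,"tz":0,"wx":0,"wy":0,"wz":0,"jaw":0},{"tx":0.018,"ty":-0.012,"tz":0,"wx":0,"wy":0,"wz":0,"jaw":0},{"tx":0.021,"ty":-0.014,"tz":0,"wx":0,"wy":0,"wz":0,"jaw":0},{"tx":0.023,"ty":-0.0155,"tz":0,"wx":0,"wy":0,"wz":0,"jaw":0}]'; python3 -m crank '[{"tx":0.002,"ty":-0.0015,"tz":0,"wx":0,"wy":0,"wz":0,"jaw":0},{"tx":0.004,"ty":-0.003,"tz":0,"wx":0,"wy":0,"wz":0,"jaw":0},{"tx":0.0065,"ty":-0.0045,"tz":0,"wx":0,"wy":0,"wz":0,"jaw":0},{"tx":0.009,"ty":-0.006,"tz":0,"wx":0,"wy":0,"wz":0,"jaw":0},{"tx":0.0115,"ty":-0.0075,"tz":0,"wx":0,"wy":0,"wz":0,"jaw":0},{"tx":0.014,"ty":-0.009,"tz":0,"wx":0,"wy":0,"wz":0,"jaw":0},{"tx":0.016,"ty":-0.0105,"tz":0,"wx":0,"wy":0,"wz":0,"jaw":0},{"tx":0.018,"ty":-0.012,"tz":0,"wx":0,"wy":0,"wz":0,"jaw":0}]'
python3 -c "
from h import *
a=cams.camera('top')[135:270,165:345];cv2.imwrite('pics/c1.png',cv2.resize(a,None,fx=4.4,fy=4.4,interpolation=cv2.INTER_CUBIC));print(tool([.656,.0157,.091]).round(4))"
```

```text
time_s: 3.9
position: [0.6989, 0.0232, 0.0949]
eef_rot: [0.199, 0.98, 0.0, 0.001]
ft_force: [1.8, -0.1, 1.1]
width: 0.0
grip_force: 0.5
time_s: 4.57
position: [0.6772, 0.0194, 0.0941]
eef_rot: [0.199, 0.98, 0.0, -0.0]
ft_force: [1.7, 0.8, -0.3]
width: -0.001
grip_force: 0.5
[ 0.0177 -0.0114  0.0031]
```

View pics/c1.png

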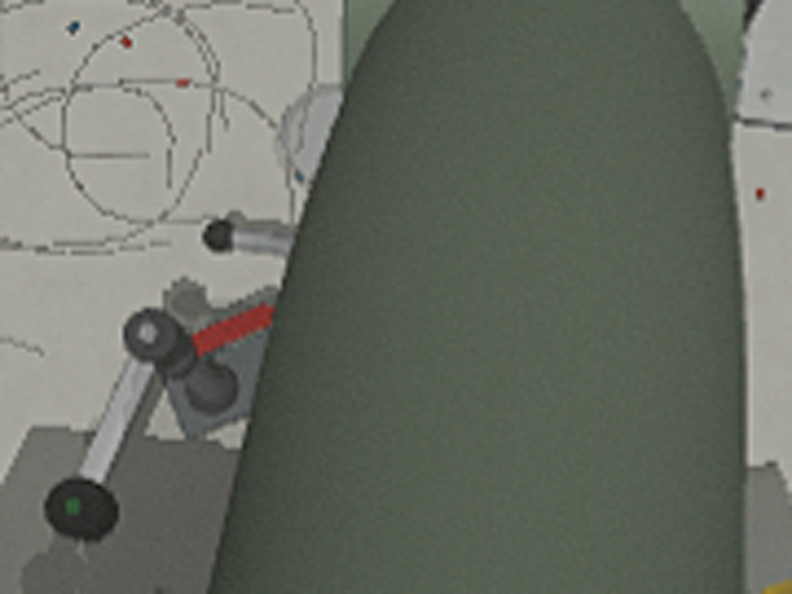

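The forearm covers most of this view, but the ball by the post shows at (219,236), so the carousel has turned clockwise. The reader has not moved. I'll compute the angle.

```bash
python3 -c "
from h import *
p=ray('top',(165+219/4.4-.4,135+236/4.4-.4),.094);d=p-[.670,.091,.094];print(p,np.hypot(*d[:2]),np.degrees(np.arctan2(d[1],d[0])))
s=manip.read_state();f=s['position']-[.67,.091,0];print(np.hypot(*f[:2]),np.degrees(np.arctan2(f[1],f[0])))"
```

```text
[0.68288429 0.18132153 0.094     ] 0.09123586941218231 81.88157783129085
0.0720389325405025 -84.63409758358438
```

```bash
python3 -m crank '[{"tx":0.003,"ty":-0.002,"tz":0,"wx":0,"wy":0,"wz":0,"jaw":0},{"tx":0.006,"ty":-0.004,"tz":0,"wx":0,"wy":0,"wz":0,"jaw":0},{"tx":0.009,"ty":-0.006,"tz":0,"wx":0,"wy":0,"wz":0,"jaw":0},{"tx":0.012,"ty":-0.008,"tz":0,"wx":0,"wy":0,"wz":0,"jaw":0},{"tx":0.0145,"ty":-0.0095,"tz":0,"wx":0,"wy":0,"wz":0,"jaw":0},{"tx":0.0165,"ty":-0.011,"tz":0,"wx":0,"wy":0,"wz":0,"jaw":0},{"tx":0.0175,"ty":-0.0115,"tz":0,"wx":0,"wy":0,"wz":0,"jaw":0},{"tx":0.0175,"ty":-0.0115,"tz":0,"wx":0,"wy":0,"wz":0,"jaw":0}]'
python3 -m crank '[{"tx":0,"ty":0,"tz":0,"wx":0,"wy":0,"wz":0,"jaw":0},{"tx":0,"ty":0,"tz":0,"wx":0,"wy":0,"wz":0,"jaw":0},{"tx":0,"ty":0,"tz":0,"wx":0,"wy":0,"wz":0,"jaw":0},{"tx":0,"ty":0,"tz":0,"wx":0,"wy":0,"wz":0,"jaw":0},{"tx":-0.01,"ty":0,"tz":0,"wx":0,"wy":0,"wz":0,"jaw":0},{"tx":-0.02,"ty":0,"tz":0,"wx":0,"wy":0,"wz":0,"jaw":0},{"tx":-0.02,"ty":0,"tz":-0.03,"wx":0,"wy":0,"wz":0,"jaw":0},{"tx":-0.02,"ty":0,"tz":-0.06,"wx":0,"wy":0,"wz":0,"jaw":0}]'
python3 -m crank '[{"tx":0,"ty":0,"tz":-0.04,"wx":0,"wy":0,"wz":0,"jaw":0},{"tx":0,"ty":0,"tz":-0.08,"wx":0,"wy":0,"wz":0,"jaw":0},{"tx":-0.01,"ty":0,"tz":-0.1,"wx":0,"wy":0,"wz":0,"jaw":0},{"tx":-0.02,"ty":0,"tz":-0.1,"wx":0,"wy":0,"wz":0,"jaw":0},{"tx":-0.02,"ty":0,"tz":-0.1,"wx":0,"wy":0,"wz":0,"jaw":0},{"tx":-0.02,"ty":0,"tz":-0.1,"wx":0,"wy":0,"wz":0,"jaw":0},{"tx":-0.02,"ty":0,"tz":-0.1,"wx":0,"wy":0,"wz":0,"jaw":0}]'
python3 -c "
from h import *
cv2.imwrite('pics/w2.png',cams.camera('wrist'));cv2.imwrite('pics/t2.png',cams.camera('top'))"
```

```text
time_s: 5.28
position: [0.6566, 0.0155, 0.0943]
eef_rot: [0.199, 0.98, -0.0, -0.0]
ft_force: [0.6, 0.6, 0.3]
width: -0.001
grip_force: 0.0
time_s: 5.95
position: [0.674, 0.0077, 0.1523]
eef_rot: [0.199, 0.98, -0.0, -0.003]
ft_force: [0.5, 0.3, -0.3]
width: 0.0
grip_force: 0.0
time_s: 6.53
position: [0.6927, 0.0002, 0.2526]
eef_rot: [0.199, 0.98, -0.0, -0.002]
ft_force: [-0.3, -0.0, -0.2]
width: 0.002
grip_force: 0.0
```

View pics/w2.png

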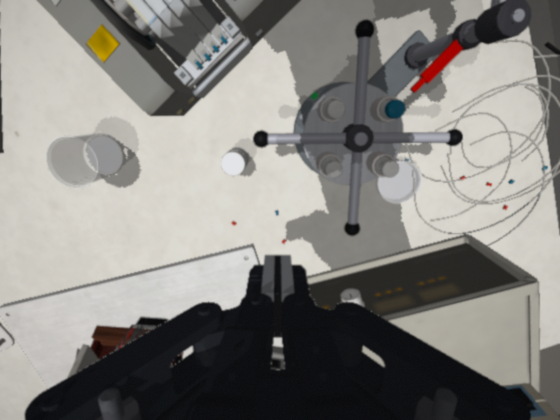

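The wrist view shows the blue cap at (397,107), just beyond the pointer's tip (414,91). The balls are at (261,139), (365,30), (455,137) and (352,228), and the post top is at (514,14). I'll check the alignment in numbers.

```bash
python3 -c "
from h import *
s=manip.read_state()
b=[wray(u,.094,s) for u in((261,139),(455,137),(365,30),(352,228))]
h=np.mean(b,0);print('hub',h.round(4))
A=lambda p:(np.hypot(*(p-h)[:2]).round(4),np.degrees(np.arctan2(*(p-h)[1::-1])).round(1))
for p in b: print(A(p))
print('blue',A(wray((397,106),.117,s)),'tip',A(wray((415,90),.115,s)),'base',A(wray((457,44),.115,s)),'post',wray((514,14),.158,s),A(wray((514,14),.158,s)))"
```

```text
hub [0.6694 0.0909 0.094 ]
(np.float64(0.0906), np.float64(-112.1))
(np.float64(0.091), np.float64(67.9))
(np.float64(0.0898), np.float64(157.8))
(np.float64(0.0899), np.float64(-22.5))
blue (np.float64(0.0372), np.float64(116.1)) tip (np.float64(0.0563), np.float64(113.6)) base (np.float64(0.1024), np.float64(115.1)) post [0.6212185  0.19965787 0.158     ] (np.float64(0.119), np.float64(113.9))
```

The cup is at 112.8° and the post at about 113°, so the vial is aligned and at rest. Now the reader: go above the far (+y) side of its arm, turning the tool by 45°.

```bash
python3 -m crank '[{"tx":0.022,"ty":0.025,"tz":0,"wx":0,"wy":0,"wz":-6,"jaw":0},{"tx":0.044,"ty":0.05,"tz":0,"wx":0,"wy":0,"wz":-12,"jaw":0},{"tx":0.068,"ty":0.077,"tz":0,"wx":0,"wy":0,"wz":-18,"jaw":0},{"tx":0.092,"ty":0.104,"tz":0,"wx":0,"wy":0,"wz":-24,"jaw":0},{"tx":0.116,"ty":0.131,"tz":0,"wx":0,"wy":0,"wz":-30,"jaw":0},{"tx":0.14,"ty":0.158,"tz":0,"wx":0,"wy":0,"wz":-36,"jaw":0},{"tx":0.16,"ty":0.183,"tz":0,"wx":0,"wy":0,"wz":-41,"jaw":0},{"tx":0.177,"ty":0.202,"tz":0,"wx":0,"wy":0,"wz":-45,"jaw":0}]'
python3 -m crank '[{"tx":0,"ty":0,"tz":0,"wx":0,"wy":0,"wz":0,"jaw":0},{"tx":0,"ty":0,"tz":0,"wx":0,"wy":0,"wz":0,"jaw":0},{"tx":0,"ty":0,"tz":0,"wx":0,"wy":0,"wz":0,"jaw":0}]'
python3 -c "
from h import *
s=manip.read_state();print(s['qpos'],R.from_quat(s['eef_rot']).as_matrix()[:2,0])
cv2.imwrite('pics/w3.png',cams.camera('wrist'))
print(tool([.609,.255,.141]).round(4))"
```

```text
time_s: 7.3
position: [0.6078, 0.2575, 0.2536]
eef_rot: [-0.194, 0.981, 0.0, -0.001]
ft_force: [1.3, -0.9, 0.3]
width: 0.002
grip_force: 0.0
time_s: 7.55
position: [0.6093, 0.2547, 0.2537]
eef_rot: [-0.191, 0.982, -0.0, -0.001]
ft_force: [-0.0, 0.4, -0.3]
width: 0.004
grip_force: 0.0
[ 2.84508926e-01  5.32083577e-01  1.55749965e-01  1.19555672e+00
 -4.65936715e-04 -9.99421112e-02] [-0.92700384 -0.37505011]
[0.0002 0.0011 0.1128]
```

View pics/w3.png

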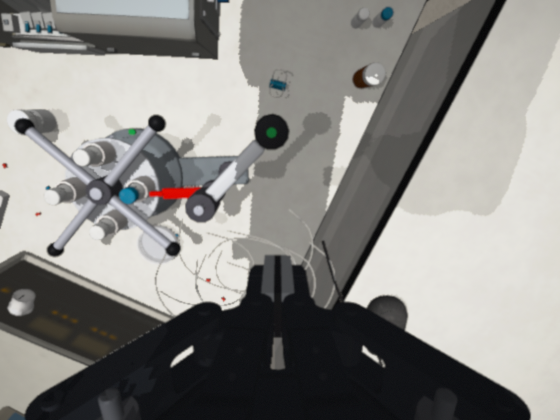

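The wrist view shows the reader post top at (202,208), the head at (271,131), and the blue cap at (128,195) in line with the red pointer. There is free space below the fingers at (278,262). Next I work out the arc waypoints.

```bash
python3 -c "
from h import *
s=manip.read_state()
p=wray((202,206),.159,s);q=wray((271,131),.159,s);print(p,q,np.hypot(*(q-p)[:2]),np.degrees(np.arctan2(*(q-p)[1::-1])))
c=np.array([.6245,.1975])
for a,r in [(105,60)]+[(x,48) for x in range(120,272,8)]+[(272,48)]:
    print(a,tool([*(c+np.array([np.cos(np.radians(a)),np.sin(np.radians(a))])*r/1000),.141]).round(4))"
python3 -m crank '[{"tx":0,"ty":0.001,"tz":0.03,"wx":0,"wy":0,"wz":0,"jaw":0},{"tx":0,"ty":0.001,"tz":0.06,"wx":0,"wy":0,"wz":0,"jaw":0},{"tx":0,"ty":0.001,"tz":0.085,"wx":0,"wy":0,"wz":0,"jaw":0},{"tx":0,"ty":0.001,"tz":0.105,"wx":0,"wy":0,"wz":0,"jaw":0},{"tx":0,"ty":0.001,"tz":0.113,"wx":0,"wy":0,"wz":0,"jaw":0},{"tx":0,"ty":0.001,"tz":0.113,"wx":0,"wy":0,"wz":0,"jaw":0}]'
```

```text
[0.62186884 0.19580427 0.159     ] [0.54929005 0.22467933 0.159     ] 0.07811177658795349 158.30514833293526
105 [0.     0.0015 0.1128]
120 [ 0.014  -0.0105  0.1129]
128 [ 0.0206 -0.0119  0.1129]
136 [ 0.0269 -0.0142  0.1129]
144 [ 0.0328 -0.0174  0.1129]
152 [ 0.0382 -0.0213  0.1129]
160 [ 0.043  -0.026   0.1129]
168 [ 0.0471 -0.0312  0.1129]
176 [ 0.0505 -0.037   0.1129]
184 [ 0.053  -0.0432  0.1129]
192 [ 0.0546 -0.0497  0.1129]
200 [ 0.0553 -0.0564  0.1129]
208 [ 0.0551 -0.0631  0.1129]
216 [ 0.0539 -0.0697  0.1129]
224 [ 0.0518 -0.0761  0.1129]
232 [ 0.0489 -0.0821  0.1129]
240 [ 0.0451 -0.0876  0.1129]
248 [ 0.0406 -0.0926  0.1129]
256 [ 0.0355 -0.0969  0.1129]
264 [ 0.0298 -0.1004  0.1129]
272 [ 0.0237 -0.1032  0.1129]
time_s: 8.1
position: [0.6081, 0.2541, 0.1388]
eef_rot: [-0.19, 0.982, -0.0, -0.002]
ft_force: [-0.1, 0.3, -0.9]
width: 0.001
grip_force: 0.0
```

```bash
python3 -m crank '[{"tx":0.007,"ty":-0.006,"tz":0,"wx":0,"wy":0,"wz":0,"jaw":0},{"tx":0.014,"ty":-0.0115,"tz":0,"wx":0,"wy":0,"wz":0,"jaw":0},{"tx":0.0205,"ty":-0.013,"tz":0,"wx":0,"wy":0,"wz":0,"jaw":0},{"tx":0.0235,"ty":-0.014,"tz":0,"wx":0,"wy":0,"wz":0,"jaw":0},{"tx":0.027,"ty":-0.015,"tz":0,"wx":0,"wy":0,"wz":0,"jaw":0},{"tx":0.03,"ty":-0.017,"tz":0,"wx":0,"wy":0,"wz":0,"jaw":0},{"tx":0.033,"ty":-0.0185,"tz":0,"wx":0,"wy":0,"wz":0,"jaw":0},{"tx":0.0355,"ty":-0.02,"tz":0,"wx":0,"wy":0,"wz":0,"jaw":0}]'
python3 -m crank '[{"tx":0.0025,"ty":-0.0025,"tz":0,"wx":0,"wy":0,"wz":0,"jaw":0},{"tx":0.005,"ty":-0.0045,"tz":0,"wx":0,"wy":0,"wz":0,"jaw":0},{"tx":0.0075,"ty":-0.007,"tz":0,"wx":0,"wy":0,"wz":0,"jaw":0},{"tx":0.0095,"ty":-0.0095,"tz":0,"wx":0,"wy":0,"wz":0,"jaw":0},{"tx":0.0115,"ty":-0.012,"tz":0,"wx":0,"wy":0,"wz":0,"jaw":0},{"tx":0.0135,"ty":-0.015,"tz":0,"wx":0,"wy":0,"wz":0,"jaw":0},{"tx":0.015,"ty":-0.018,"tz":0,"wx":0,"wy":0,"wz":0,"jaw":0},{"tx":0.0165,"ty":-0.021,"tz":0,"wx":0,"wy":0,"wz":0,"jaw":0}]'
python3 -m crank '[{"tx":0.001,"ty":-0.003,"tz":0,"wx":0,"wy":0,"wz":0,"jaw":0},{"tx":0.002,"ty":-0.0065,"tz":0,"wx":0,"wy":0,"wz":0,"jaw":0},{"tx":0.0025,"ty":-0.0095,"tz":0,"wx":0,"wy":0,"wz":0,"jaw":0},{"tx":0.003,"ty":-0.013,"tz":0,"wx":0,"wy":0,"wz":0,"jaw":0},{"tx":0.0035,"ty":-0.0165,"tz":0,"wx":0,"wy":0,"wz":0,"jaw":0},{"tx":0.0035,"ty":-0.0195,"tz":0,"wx":0,"wy":0,"wz":0,"jaw":0},{"tx":0.003,"ty":-0.023,"tz":0,"wx":0,"wy":0,"wz":0,"jaw":0},{"tx":0.0025,"ty":-0.0265,"tz":0,"wx":0,"wy":0,"wz":0,"jaw":0}]'
python3 -c "
from h import *
cv2.imwrite('pics/w4.png',cams.camera('wrist'))
c=np.array([.6245,.1975])
for a,r in [(x,48) for x in range(212,274,4)]:
    print(a,tool([*(c+np.array([np.cos(np.radians(a)),np.sin(np.radians(a))])*r/1000),.141]).round(4))"
```

```text
time_s: 8.77
position: [0.5841, 0.2242, 0.1417]
eef_rot: [-0.191, 0.982, 0.0, 0.001]
ft_force: [0.4, 2.0, -0.6]
width: -0.001
grip_force: 0.7
time_s: 9.43
position: [0.5763, 0.1981, 0.1412]
eef_rot: [-0.191, 0.982, 0.0, -0.0]
ft_force: [0.4, 2.5, 0.8]
width: -0.001
grip_force: 0.8
time_s: 10.1
position: [0.5841, 0.1726, 0.1412]
eef_rot: [-0.191, 0.982, -0.0, -0.0]
ft_force: [-1.0, 1.3, -1.0]
width: -0.006
grip_force: 0.7
212 [0.0007 0.0004 0.0002]
216 [-0.     -0.0028  0.0002]
220 [-0.001  -0.0061  0.0002]
224 [-0.0021 -0.0092  0.0002]
228 [-0.0035 -0.0123  0.0002]
232 [-0.005  -0.0152  0.0002]
236 [-0.0068 -0.0181  0.0002]
240 [-0.0088 -0.0208  0.0002]
244 [-0.0109 -0.0234  0.0002]
248 [-0.0133 -0.0258  0.0002]
252 [-0.0157 -0.028   0.0002]
256 [-0.0184 -0.0301  0.0002]
260 [-0.0212 -0.0319  0.0002]
264 [-0.0241 -0.0336  0.0002]
268 [-0.0271 -0.0351  0.0002]
272 [-0.0302 -0.0363  0.0002]
```

View pics/w4.png

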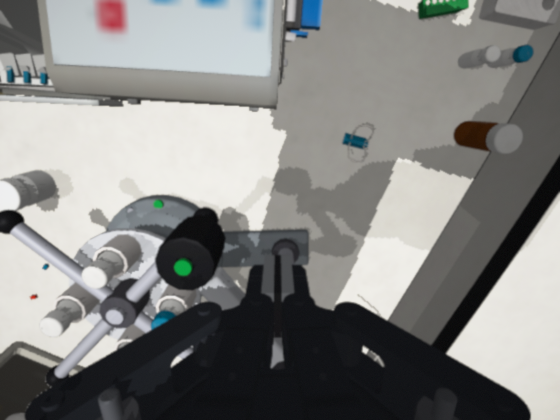

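The wrist view shows the head (green dot) at (183,267), being pushed along towards the blue vial at (163,320), with only a few newtons on the tool. I carry on along the arc.

```bash
python3 -m crank '[{"tx":0,"ty":-0.003,"tz":0,"wx":0,"wy":0,"wz":0,"jaw":0},{"tx":-0.001,"ty":-0.006,"tz":0,"wx":0,"wy":0,"wz":0,"jaw":0},{"tx":-0.002,"ty":-0.009,"tz":0,"wx":0,"wy":0,"wz":0,"jaw":0},{"tx":-0.0035,"ty":-0.0125,"tz":0,"wx":0,"wy":0,"wz":0,"jaw":0},{"tx":-0.005,"ty":-0.015,"tz":0,"wx":0,"wy":0,"wz":0,"jaw":0},{"tx":-0.007,"ty":-0.018,"tz":0,"wx":0,"wy":0,"wz":0,"jaw":0},{"tx":-0.009,"ty":-0.021,"tz":0,"wx":0,"wy":0,"wz":0,"jaw":0},{"tx":-0.011,"ty":-0.0235,"tz":0,"wx":0,"wy":0,"wz":0,"jaw":0}]'
python3 -m crank '[{"tx":-0.0025,"ty":-0.0025,"tz":0,"wx":0,"wy":0,"wz":0,"jaw":0},{"tx":-0.005,"ty":-0.0045,"tz":0,"wx":0,"wy":0,"wz":0,"jaw":0},{"tx":-0.0075,"ty":-0.0065,"tz":0,"wx":0,"wy":0,"wz":0,"jaw":0},{"tx":-0.01,"ty":-0.0085,"tz":0,"wx":0,"wy":0,"wz":0,"jaw":0},{"tx":-0.012,"ty":-0.0095,"tz":0,"wx":0,"wy":0,"wz":0,"jaw":0},{"tx":-0.0135,"ty":-0.01,"tz":0,"wx":0,"wy":0,"wz":0,"jaw":0},{"tx":-0.015,"ty":-0.0105,"tz":0,"wx":0,"wy":0,"wz":0,"jaw":0},{"tx":-0.015,"ty":-0.0105,"tz":0,"wx":0,"wy":0,"wz":0,"jaw":0}]'
python3 -c "
from h import *
cv2.imwrite('pics/w5.png',cams.camera('wrist'))
s=manip.read_state();print(s['ft_force']);f=s['position'][:2]-[.6242,.1972];print(np.hypot(*f),np.degrees(np.arctan2(f[1],f[0]))%360)"
```

```text
time_s: 10.82
position: [0.6034, 0.155, 0.1412]
eef_rot: [-0.191, 0.982, -0.0, -0.0]
ft_force: [-1.0, 0.3, -0.4]
width: -0.001
grip_force: 0.7
time_s: 11.48
position: [0.6214, 0.1511, 0.1413]
eef_rot: [-0.191, 0.982, -0.0, 0.0]
ft_force: [-0.0, -0.2, 0.1]
width: -0.002
grip_force: 0.1
[ 0.00363361 -0.91576523 -0.53370568]
0.046180511993441795 266.57820414482825
```

View pics/w5.png

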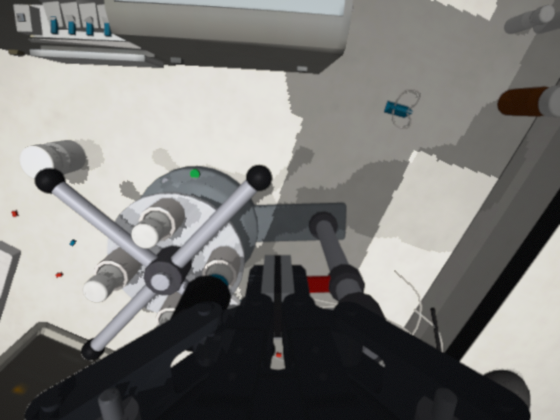

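The head at (203,292) is nearly over the blue cap, whose edge shows at (222,282). A few millimetres remain, so I push slowly along -tool x and watch the force.

```bash
python3 -m crank '[{"tx":-0.001,"ty":0,"tz":0,"wx":0,"wy":0,"wz":0,"jaw":0},{"tx":-0.002,"ty":0,"tz":0,"wx":0,"wy":0,"wz":0,"jaw":0},{"tx":-0.003,"ty":0,"tz":0,"wx":0,"wy":0,"wz":0,"jaw":0},{"tx":-0.003,"ty":0,"tz":0,"wx":0,"wy":0,"wz":0,"jaw":0}]'
python3 -m crank '[{"tx":-0.0005,"ty":0,"tz":0,"wx":0,"wy":0,"wz":0,"jaw":0},{"tx":-0.001,"ty":0,"tz":0,"wx":0,"wy":0,"wz":0,"jaw":0},{"tx":-0.001,"ty":0,"tz":0,"wx":0,"wy":0,"wz":0,"jaw":0}]'
```

```text
time_s: 11.87
position: [0.6239, 0.1521, 0.1413]
eef_rot: [-0.191, 0.982, -0.0, 0.0]
ft_force: [-0.9, -0.5, 0.6]
width: 0.003
grip_force: 0.5
time_s: 12.12
position: [0.6245, 0.1524, 0.1413]
eef_rot: [-0.191, 0.982, -0.0, -0.0]
ft_force: [-1.4, -2.5, 1.0]
width: -0.001
grip_force: 1.4
```

```bash
python3 -m crank '[{"tx":-0.0005,"ty":0,"tz":0,"wx":0,"wy":0,"wz":0,"jaw":0},{"tx":-0.001,"ty":0,"tz":0,"wx":0,"wy":0,"wz":0,"jaw":0},{"tx":-0.001,"ty":0,"tz":0,"wx":0,"wy":0,"wz":0,"jaw":0}]'
python3 -m crank '[{"tx":-0.0005,"ty":0,"tz":0,"wx":0,"wy":0,"wz":0,"jaw":0},{"tx":-0.001,"ty":0,"tz":0,"wx":0,"wy":0,"wz":0,"jaw":0},{"tx":-0.001,"ty":0,"tz":0,"wx":0,"wy":0,"wz":0,"jaw":0}]'
```

```text
time_s: 12.37
position: [0.6245, 0.1524, 0.1412]
eef_rot: [-0.191, 0.982, -0.0, -0.001]
ft_force: [-5.4, -3.8, 2.9]
width: 0.002
grip_force: 3.0
time_s: 12.62
position: [0.6246, 0.1524, 0.1412]
eef_rot: [-0.191, 0.982, -0.001, -0.002]
ft_force: [-6.9, -5.4, 5.3]
width: 0.001
grip_force: 4.5
```

The position no longer changes and the force is rising (about 9 N), so the arm is at its stop. Withdraw.

```bash
python3 -m crank '[{"tx":0.004,"ty":0,"tz":0,"wx":0,"wy":0,"wz":0,"jaw":0},{"tx":0.015,"ty":0,"tz":0,"wx":0,"wy":0,"wz":0,"jaw":0},{"tx":0.025,"ty":0,"tz":0,"wx":0,"wy":0,"wz":0,"jaw":0},{"tx":0.025,"ty":0,"tz":-0.03,"wx":0,"wy":0,"wz":0,"jaw":0},{"tx":0.025,"ty":0,"tz":-0.065,"wx":0,"wy":0,"wz":0,"jaw":0},{"tx":0.025,"ty":0,"tz":-0.1,"wx":0,"wy":0,"wz":0,"jaw":0},{"tx":0.03,"ty":0.02,"tz":-0.12,"wx":0,"wy":0,"wz":0,"jaw":0},{"tx":0.03,"ty":0.05,"tz":-0.12,"wx":0,"wy":0,"wz":0,"jaw":0}]'
python3 -m crank '[{"tx":0,"ty":0.04,"tz":0,"wx":0,"wy":0,"wz":0,"jaw":0},{"tx":0,"ty":0.08,"tz":0,"wx":0,"wy":0,"wz":0,"jaw":0},{"tx":0,"ty":0.12,"tz":0,"wx":0,"wy":0,"wz":0,"jaw":0},{"tx":0,"ty":0.12,"tz":0,"wx":0,"wy":0,"wz":0,"jaw":0},{"tx":0,"ty":0.12,"tz":0,"wx":0,"wy":0,"wz":0,"jaw":0}]'
python3 -c "
from h import *
a=cams.camera('top')[135:270,165:345];cv2.imwrite('pics/c6.png',cv2.resize(a,None,fx=4.4,fy=4.4,interpolation=cv2.INTER_CUBIC))"
```

```text
time_s: 13.28
position: [0.5837, 0.1881, 0.2674]
eef_rot: [-0.189, 0.982, 0.0, 0.006]
ft_force: [0.9, 1.5, 0.3]
width: -0.002
grip_force: 0.0
time_s: 13.7
position: [0.5342, 0.3024, 0.2615]
eef_rot: [-0.193, 0.981, 0.001, 0.001]
ft_force: [0.0, 0.4, 0.7]
width: 0.003
grip_force: 0.0
```

View pics/c6.png

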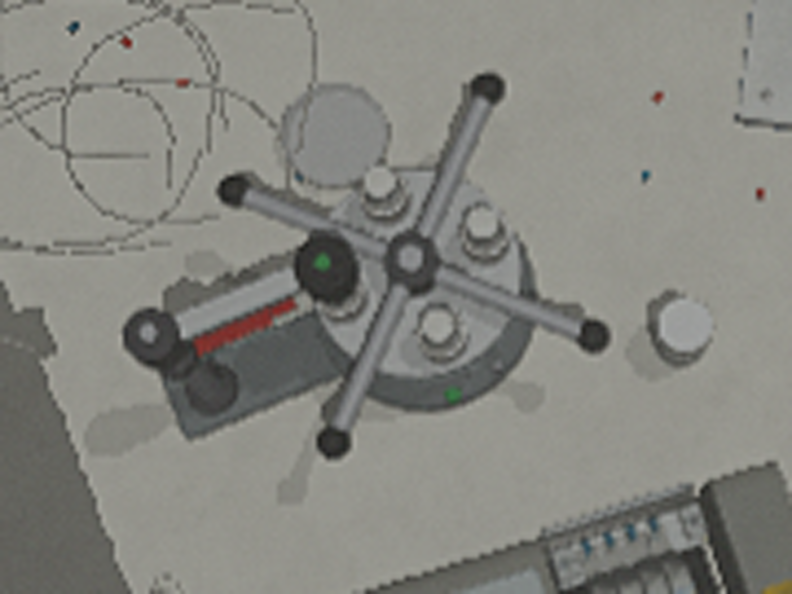

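The reader bar lies parallel to the red pointer with the head at (322,262) over the blue vial. The carousel is unmoved, with balls at (234,188), (487,87), (593,336) and (333,442). The dish and jar are where they were and the arm is clear, so I hand it in.

```bash
python3 -c "
from plant import order
print(order.close_job())"
```

```text
the job is handed in; nothing more can be done
None
```

I turned the carousel until the blue-capped vial was in line with the pointer, pushed the reader arm to its stop over it, withdrew clear, and handed the job in at about 14 s; the hand-in returned no verdict.

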